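Reset the tripped cut-out and close up the electrics box

ROBOT

A 6-joint arm with a two-finger parallel gripper is mounted at the origin on the work surface. World frame = base frame: x ahead of the robot, y to its left, z up, the work surface at z = 0. Lengths are in m, angles in rad, forces in N, time in s.
With the tool pointing down it reaches from about 0.25 to 0.8 m from the base axis. Payload 8.5 kg.
Tool frame: the origin (TCP) lies midway between the tips of the shut fingers; the grasp point (between the pads) lies 19 mm behind it (r.pinch_z is the distance from the TCP to the grasp point, in m); z points along the fingers, y is the line along which they close (so a half turn about z gives the same grasp; the last joint's range is limited). The gripper opens to 85 mm and grips with 20 to 120 N. Pads are 22 mm wide; open, the fingers measure 114 mm over their backs; the gripper's body (76 mm by 85 mm) begins 54 mm behind the grasp point. The pads swing forward as they close: fully open they stand 13 mm farther back than shut.
Start: joints at [0, 0.238, -0.013, 1.319, 0, 1.571], TCP at [0.525, -0, 0.231] pointing down, gripper open.
Joint ranges: [-2.66, 2.66], [-1.03, 1.9], [-1.14, 1.46], [-1.82, 2.27], [-1.45, 1.34], [-3.14, 3.14]. Speed limits (rad/s): [2.22, 2.22, 2.79, 3.14, 3.14, 3.14].

INTERFACE

Orientations are given as a unit quaternion [w, x, y, z].
In Python, from rig import r, eyes, nets gives the robot as it stands.
- The arm moves only by the tool send_rows, never from a script. Its arguments are lists of equal length, an entry for each row: "slide": the shift along the tool's x, y, z in m, a list of three; "roll": the turn about the tool's z in rad; "claw": the closure, from -1 (fully open) to 1 (shut). In form: {"slide": [[dx, dy, dz], ...], "roll": [roll, ...], "claw": [claw, ...]}. A call has 1 to 20 rows; each row shifts and turns the commanded pose from where the row before left it, along the tool's axes as they then stand; what a row does not reach is not made up. A row lasts 1/10 s, in which the tool goes at most 50 mm and 8.59 degrees, less where a joint would pass 70% of its speed; a pose out of reach is approached as far as the arm can. A call with a gripper value outside its range is refused whole. The fingers move at their own pace and stop on an object; "squeeze" is the grip in N (left out, the last holds). Time passes only in rows, so rows that do not move let the fingers close. It gives the time, the measured TCP pose, the force, the opening and the grip force at its end, in the units of the state.
- r.read_state(): the state, without advancing time (a new reading comes with each control period).
- eyes.camera(name): name is "scene" or "side" or "wrist"; returns the picture (420x560x3 uint8, blue, green, red); there is no depth.
- eyes.camera_params(name): a dict with "vertical_fov" (degrees; the focal length in pixels is half the picture's height over the tangent of half this angle, whatever the lens; pixels are square), "cx", "cy" (the principal point, pixels), "pose" (4x4, takes a point from camera to world coordinates). Camera axes: x right, y up, looking along -z (the intrinsics and any distortion apply to the point x, -y, -z); pixel columns grow to the right and rows downward; lengths in m; the calibration is good to about 2 mm. A picture is of the moment at which its call begins: read the wrist's pose just before it. camera_params takes no time and is no camera call; for the wrist camera it gives the pose at the moment of the call.
- r.close_job(): hands the job in; it is judged then, once.
Trained networks look in the newest picture that a camera, given by its name, has taken for a name from the list of things; names that differ only in an ending like _2 or _b are one class to them, and where a whole thing is asked for, a point or a joint stands for the part that bears it (a point fixed in the world has none). Each returns a list of dicts, best first, with "confidence" (0 to 1); they miss things now and then, are a little off and sometimes report something else, mostly with a low value. They report only what shows in the picture. A call takes as long as a camera call. They do not tell look-alikes from the thing itself.
- nets.recognise(label, camera): "pixel" ([column, row] in pixels, amid what is visible of it).
- nets.regions_of(label, camera): "mask" (420x560 bool, what is visible of it) and "pixel" ([column, row] in pixels, amid what is visible of it).
The state is a dict: "t": time; "joints": joint angles; "qd": joint speeds; "joint_efforts": joint torques, N m; "ee_pos": TCP position; "orientation": TCP orientation; "contact_force": force on the tool from outside, world axes, zero at the start; "moment": the same for the moment, N m; "width": finger opening in m; "finger_force": force on a finger pad.
Only numpy, scipy, OpenCV 4.12 (cv2) and the standard library are available. Lean on these libraries where they do the work, as an engineer would, in place of code of your own. Each camera call takes 0.05 s, during which the arm holds its last target. There are 200 camera calls.

TASK

Put this espresso machine's electrics box back in service. First take the pliers that were left across the open box and lay them flat in the clear half of the tool tray, without dropping them; then press the popped-out red reset button of the tripped cut-out until it snaps and stays down. Fold the hinged cover shut, press its free edge down until it snaps under the spring clip, and only then flip the main rocker switch on; leave the other tools and the spare parts where they are.

Things in the scene. Friction and masses are not known exactly. Their poses are not given: they have to be found in the camera images.
- ebox: electrics box, fixed: light grey, 220 (x) by 200 mm (y), rim 100 mm above the bench, on black rails sticking out 50 mm on both y sides. Origin: bench level under its middle, z up. Its robot side (x -110 to -50 mm) is a closed switch deck, top level with the rim; the rest (x -46 to 90, y +-96 mm) is an open well when the cover is open, floor at 24 mm. Turned up to 15 degrees
- pliers_head (a point): red-handled pliers, 190 mm long, 10 mm thick, about 0.25 kg, lying flat across the rim, handles on the switch deck. Point: centre of the steel head, half-way up: the place to grip, 26 mm wide (y), flat sides over 36 mm of length. x runs to the jaw tips, 50 mm ahead; handle ends are 137 mm behind, 48 mm wide over both; z up, underside 5 mm below the point
- tray: grey metal tool tray, fixed: 270 mm (x) by 180 mm (y), walls 30 mm high and 4 mm thick, floor 4 mm thick. Origin: bench level under its middle, z up. Half with negative y holds a spanner and a screwdriver (up to about y = -10 mm); the half with positive y is clear
- reset_tripped (a joint): reset button of the tripped cut-out, travel in m: 0 popped out (start), 0.007 fully set. Over-centre spring: force rises from 4 N to a peak of about 8 N after some 1 mm, then falls; past half travel the button snaps down by itself and stays
- reset_tripped_top (a point): centre of the top of that button: red, 20 mm across, on a dark 36 mm square cut-out in the box's well, 78 mm above the bench (22 below the rim) while popped out, a white neck showing under it. The two cut-outs stand at x = 30 mm, y = -45 mm and y = +10 mm of the box; which is the tripped one varies
- reset_healthy_top (a point): centre of the top of the other, like button, already down (71 mm above the bench)
- cover (a joint): hinge of the grey cover, rad: 0 shut, about 2 at the start (open, leaning out to the box's +y side). Stiff friction hinge: it stays where it is left; about 3 N at its free edge moves it. Lowered, it first rests on the clip at about 0.055; pushing its free edge on down past a peak of about 9 N snaps it under the clip to 0
- cover_hinge (a point): point on the hinge line, at mid-length of the cover (x = 30 mm, y = +95 mm of the box, 102.5 mm above the bench). The frame turns with the cover: x along the hinge, -y towards the free edge, z out of the outer face (up when shut)
- cover_press (a point): dark grip patch on the cover's outer face in line with the clip, 172 mm from the hinge and 3.5 mm above the plate's mid-plane. The cover is a plate 160 mm (along the hinge) by 191 mm (hinge to free edge), 5 mm thick, with a small bead on its free edge. Shut, this point is at x = 30, y = -77 mm of the box, 106 mm above the bench
- clip (a joint): spring clip at the middle of the box's -y wall (x = 30 mm, y = -108 mm of the box; steel tongue with a red tip, 36 mm wide, top about 122 mm above the bench), rad: 0 at rest; the cover's edge bends it outwards as it passes and it springs back over it
- rocker (a joint): main rocker switch on the switch deck (x = -80 mm, y = +45 mm of the box), rad: 0 off (as it starts), 0.4 on. Over-centre spring: pressing the raised green end takes a peak of about 8 N near its end, then it snaps over and stays
- rocker_on_end (a point): middle of the top face of the rocker's green end, the end towards +y of the box, 14 mm from the pivot; the rocker is 42 mm long (along y), 25 mm wide. While off the green end slopes up to its tip (114 mm above the bench), this point about 111 mm above the bench; when on it lies level at 106 mm and the black end is raised
- spanner: steel spanner lying in the tray, 180 mm: leave it
- screwdriver: yellow screwdriver lying in the tray, 190 mm, handle 26 mm thick: leave it
- valve: loose brass solenoid valve with a black coil, 60 mm high, on the bench to the left of the box: leave it
- gauge: loose round pressure gauge, 63 mm across, 26 mm high: leave it
- gasket: loose black ring gasket, 73 mm across, 8.5 mm high: leave it
- fitting: loose brass fitting, 34 mm high: leave it
- can: loose blue can, 58 mm across, 165 mm high, beyond the box: leave it
Not all that is in view belongs to the job. Leave any green or yellow look-alike of the part that bears pliers_head alone.

How it is judged:
On the way, in this order (a step that is already met when the one before it is completed fails the run):
1. the pliers lie flat in the tool tray, let go and at rest (x of pliers_head in the frame of tray between -0.125 and 0.125 m and y of pliers_head in the frame of tray between 0 and 0.08 m and z of pliers_head in the frame of tray below 0.022 m and angle between pliers_head's own z axis and vertical below 0.12 rad and contact force between the fingers and pliers below 0.1 N and linear speed of pliers below 0.03 m/s), for 0.2 s.
2. the tripped cut-out's button has snapped down (value of joint reset_tripped above 0.0055 m), for 0.2 s.
3. the cover is shut and has snapped under the clip (value of joint cover below 0.02 rad and value of joint clip below 0.03 rad), for 0.2 s.
4. the main rocker switch is on (value of joint rocker above 0.33 rad), for 0.2 s.
At the end, for the whole second after the job is handed in: Pliers flat (7 degrees) and at rest in the tray's clear half; tripped cut-out's button down (over 5.5 of 7 mm); cover snapped shut under the clip (within 0.02 rad); rocker on (over 0.33 of 0.4 rad); everything else within 25 mm of where it was (all of step 1 and all of step 3 and value of joint reset_tripped above 0.0055 m and value of joint rocker above 0.33 rad); the robot touches nothing.
It fails at once if another tool or spare part is moved by more than 25 mm (distance of any of spanner, screwdriver, valve, gauge, gasket, fitting, can from where it was at the start of the episode above 0.025 m).
It fails at once if the pliers are dropped (falling freely from more than about 4 cm) (linear speed of pliers above 0.9 m/s and contact force between the fingers and pliers below 0.1 N).
It also fails if it takes over 69 s, if anything falls off the work surface, if the arm or the gripper's body presses on something with over 40 N, if the wrist force passes 120 N, or if a joint passes its speed limit or range.

## Working session

There is one attempt and no reset: what is moved stays moved. The work goes in short steps, Python scripts to look and compute and a tool call to move; the robot and the scene stay as the last step left them, time stands still between calls to the robot, and variables do not carry over. Pictures are saved under pics/ and viewed, at most 10 in all, crops included, and the job is handed in when it is done.

Besides the shell and the picture viewer there is one more tool, called after "Emit:" as name(argument=value, ...) on one line, values as JSON. send_rows: Moves the arm, as the interface text tells. Its arguments: {"type":"object","properties":{"slide":{"type":"array","items":{"type":"array","items":{"type":"number"}}},"roll":{"type":"array","items":{"type":"number"}},"claw":{"type":"array","items":{"type":"number"}},"squeeze":{"type":"number"}},"required":["slide","roll","claw"]}

```bash
ls; mkdir -p pics
cat > h.py <<'E'
import numpy as np,cv2
from rig import r,eyes,nets
def ray(P,px):
    f=210/np.tan(np.radians(P["vertical_fov"])/2)
    d=np.array([(px[0]-P["cx"])/f,-(px[1]-P["cy"])/f,-1.])
    T=np.array(P["pose"]);return T[:3,3],T[:3,:3]@d
def at(P,px,z):
    o,d=ray(P,px);return o+d*(z-o[2])/d[2]
def proj(P,w):
    T=np.array(P["pose"]);c=T[:3,:3].T@(np.array(w)-T[:3,3])
    f=210/np.tan(np.radians(P["vertical_fov"])/2)
    return np.array([P["cx"]+f*c[0]/-c[2],P["cy"]-f*c[1]/-c[2]])
E
python3 - <<'E'
from h import *
np.set_printoptions(precision=3,suppress=True)
s=r.read_state();print(s["t"],s["ee_pos"],s["orientation"],s["width"],r.pinch_z)
for c in ["scene","side","wrist"]:
    P=eyes.camera_params(c);print(c,{k:v for k,v in P.items() if k!="pose"},np.array(P["pose"]).tolist())
    cv2.imwrite(f"pics/{c}0.png",eyes.camera(c))
    for l in ["pliers_head","tray","reset_tripped_top","reset_healthy_top","cover_press","clip","rocker_on_end","rocker","ebox"]:
        print(l,[(np.round(d["pixel"]).tolist(),round(d["confidence"],2)) for d in nets.recognise(l,c)[:3]])
a=np.hstack([cv2.imread(f"pics/{c}0.png") for c in ["scene"]])
E
```

```text
pics
0.0 [ 0.525 -0.     0.231] [-0.001  0.707  0.707 -0.001] 0.08558337434964847 0.0187
scene {'vertical_fov': 47.87499542687039, 'cx': 281.0601807927362, 'cy': 215.95492831849046} [[0.36877189297192453, -0.7687988245306373, 0.5224515846987298, 1.0536773932029728], [0.9294476270598842, 0.31199484294408153, -0.19694244471177005, -0.21413191648667845], [-0.011593080119367802, 0.5582182237947884, 0.8296131719763962, 1.0026639299430353], [0.0, 0.0, 0.0, 1.0]]
pliers_head [([272.0, 261.0], 0.78), ([390.0, 253.0], 0.75), ([152.0, 195.0], 0.68)]
tray [([145.0, 292.0], 0.65)]
reset_tripped_top []
reset_healthy_top []
cover_press [([354.0, 228.0], 0.82)]
clip []
rocker_on_end [([295.0, 216.0], 0.68)]
rocker [([298.0, 213.0], 0.51), ([356.0, 226.0], 0.49)]
ebox [([309.0, 245.0], 0.77), ([124.0, 276.0], 0.31)]
side {'vertical_fov': 49.74203058010088, 'cx': 280.37459556629454, 'cy': 204.45680132249205} [[-0.9439194105604414, 0.19938855013860193, -0.26317361653641336, 0.20632634127466914], [-0.33010964761981026, -0.5539343536710994, 0.7643195355159424, 0.8298775568294118], [0.006615656849749582,
[... 499 characters left out ...]
 0.0009812401681544211, 0.00023478725965604108, 0.5237956923166817], [-0.0010069518889464309, 0.9560343850257039, 0.29325286136100553, 0.074905478655304], [6.328679359649721e-05, -0.29325294852099304, 0.9560348864861185, 0.372706510850869], [0.0, 0.0, 0.0, 1.0]]
pliers_head [([304.0, 281.0], 0.66), ([34.0, 335.0], 0.62), ([497.0, 196.0], 0.61)]
tray [([285.0, 365.0], 0.95)]
reset_tripped_top [([352.0, 223.0], 0.89), ([459.0, 408.0], 0.54)]
reset_healthy_top [([336.0, 270.0], 0.45)]
cover_press [([438.0, 71.0], 0.57), ([289.0, 364.0], 0.57)]
clip [([329.0, 335.0], 0.74)]
rocker_on_end [([249.0, 169.0], 0.67), ([353.0, 220.0], 0.27)]
rocker [([248.0, 169.0], 0.79)]
ebox [([370.0, 136.0], 0.8)]
```

View pics/scene0.png

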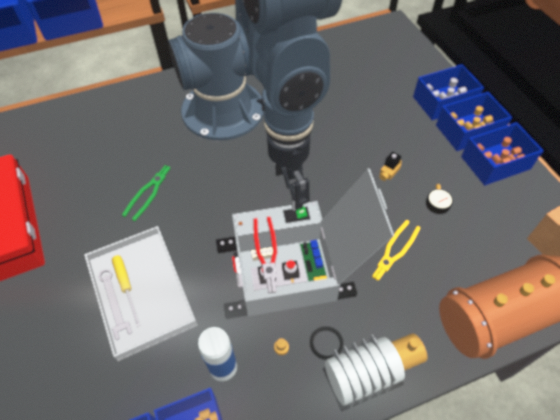

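View pics/side0.png

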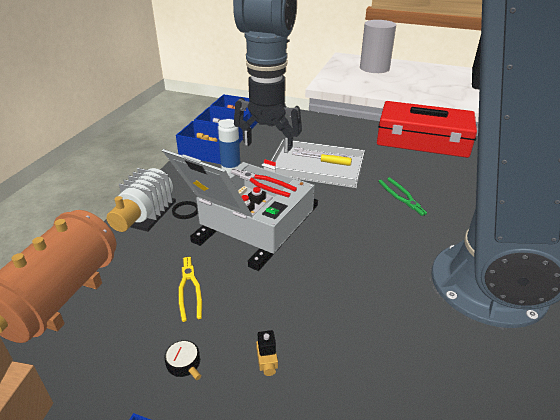

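View pics/wrist0.png

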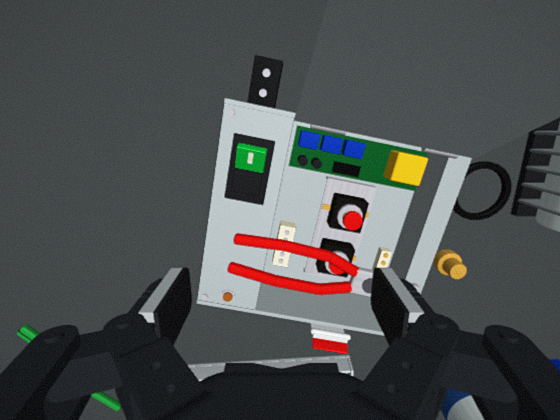

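The wrist view shows the box yawed slightly, with deck corners at (226,99), (198,303) and (470,157). The pliers' handles end at (236,238)/(231,267), and the rocker is at (249,169). The scene view shows the tray corners at (86,241), (157,229), (194,320) and (117,354).

```bash
cat > fit.py <<'E'
from h import *
from scipy.optimize import least_squares
def xf(p,l): c,s=np.cos(p[2]),np.sin(p[2]); return np.array([p[0]+c*l[0]-s*l[1],p[1]+s*l[0]+c*l[1],l[2]])
def fit(obs,p0):  # obs: (P, px, local)
    return least_squares(lambda p:np.concatenate([proj(P,xf(p,l))-px for P,px,l in obs]),p0,loss="soft_l1",f_scale=3)
E
python3 - <<'E'
from fit import *
np.set_printoptions(precision=3,suppress=True)
W=eyes.camera_params("wrist");S=eyes.camera_params("scene")
q=fit([(W,(226,99),(-.11,.1,.1)),(W,(198,303),(-.11,-.1,.1)),(W,(470,157),(.11,.1,.1)),(W,(249,163),(-.08,.059,.111)),(W,(331,349),(.03,-.115,.118))],[.55,0,-.1]);b=q.x
print("ebox",b,q.fun)
for n,y in(("A",-.045),("B",.01)):
  for z in(.071,.078):print(n,z,proj(W,xf(b,(.03,y,z))),xf(b,(.03,y,z)))
for c,o in(("scene",[(86,241),(157,229),(194,320),(117,354)]),):
  q=fit([(S,p,(x,y,.03)) for p,(x,y) in zip(o,[(-.135,-.09),(-.135,.09),(.135,.09),(.135,-.09)])],[.6,-.35,0]);print("tray",q.x,q.fun)
for px in [(236,238),(231,267),(350,272),(350,289),(370,285)]:print(px,at(W,px,.105))
im=cv2.imread("pics/wrist0.png")[180:360,190:470];cv2.imwrite("pics/w0c.png",cv2.resize(im,None,fx=2.8,fy=2.8,interpolation=2))
E
```

```text
ebox [ 0.565 -0.031 -0.201] [-1.124  2.004 -2.015  2.826  4.694 -2.683  1.8   -4.364 -2.298  4.127]
A 0.071 [338.017 269.379] [ 0.586 -0.081  0.071]
A 0.078 [339.186 272.462] [ 0.586 -0.081  0.078]
B 0.071 [351.472 222.17 ] [ 0.597 -0.027  0.071]
B 0.078 [352.989 224.396] [ 0.597 -0.027  0.078]
tray [ 0.492 -0.352  0.058] [-0.202 10.833  2.066 -4.484  1.223 -0.902 -3.805  0.162]
(236, 238) [ 0.482 -0.031  0.105]
(231, 267) [ 0.476 -0.061  0.105]
(350, 272) [ 0.59  -0.066  0.105]
(350, 289) [ 0.591 -0.085  0.105]
(370, 285) [ 0.611 -0.081  0.105]
```

View pics/w0c.png

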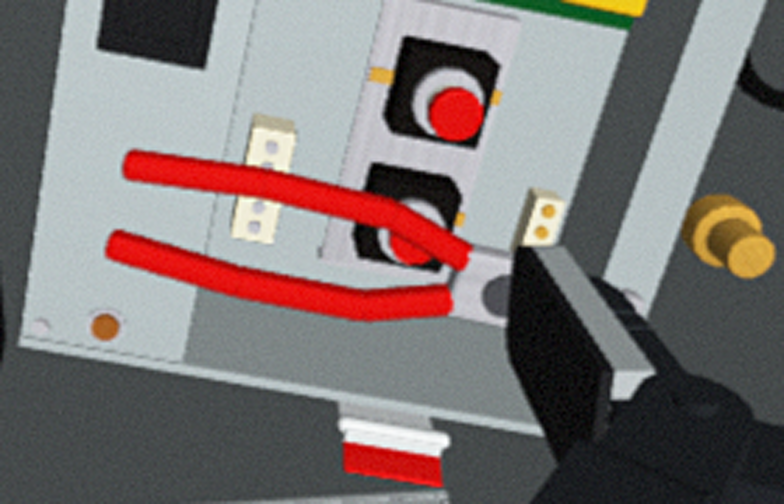

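The crop shows that the upper cut-out (B, y=+10) has its white neck showing, and possibly A does too. I'll go above the head, turn the gripper, and look again.

Emit:
send_rows(slide=[[-0.04, 0.035, 0], [-0.04, 0.035, 0], [0, 0, 0], [0, 0, 0], [0, 0, 0], [0, 0, 0], [0, 0, 0], [0, 0, 0], [0, 0, 0], [0, 0, 0], [0, 0, 0], [0, 0, 0]], roll=[0, 0, -0.147, -0.147, -0.147, -0.147, -0.147, -0.147, -0.147, -0.147, -0.144, 0], claw=[-1, -1, -1, -1, -1, -1, -1, -1, -1, -1, -1, -1])

```text
t: 2.7
ee_pos: [0.5908, -0.0753, 0.2312]
orientation: [-0.0, 0.124, 0.992, -0.0]
contact_force: [-0.6, 0.4, -0.4]
width: 0.0856
finger_force: 0.0
```

```bash
cat > look.py <<'E'
from fit import *
import sys
np.set_printoptions(precision=3,suppress=True)
s=r.read_state();P=eyes.camera_params("wrist");im=eyes.camera("wrist");cv2.imwrite("pics/%s.png"%sys.argv[1],im)
import pickle;pickle.dump((P,s),open("%s.pkl"%sys.argv[1],"wb"))
from scipy.spatial.transform import Rotation as R
o=s["orientation"];M=R.from_quat([*o[1:],o[0]]).as_matrix();print(s["t"],np.array(s["ee_pos"]),"tooly yaw",np.arctan2(M[1,1],M[0,1]),"j",np.array(s["joints"]),"F",np.array(s["contact_force"]))
for l in sys.argv[2:]:
    print(l,[(np.round(d["pixel"]).tolist(),round(d["confidence"],2)) for d in nets.recognise(l,"wrist")[:3]])
E
python3 look.py w1 pliers_head reset_tripped_top reset_healthy_top clip
```

```text
2.7 [ 0.591 -0.075  0.231] tooly yaw 1.3221571265309726 j [-0.127  0.361  0.162  1.372 -0.     0.122] F [-0.612  0.384 -0.395]
pliers_head [([298.0, 168.0], 0.75)]
reset_tripped_top [([334.0, 192.0], 0.57)]
reset_healthy_top [([281.0, 190.0], 0.49), ([384.0, 60.0], 0.38)]
clip []
```

View pics/w1.png

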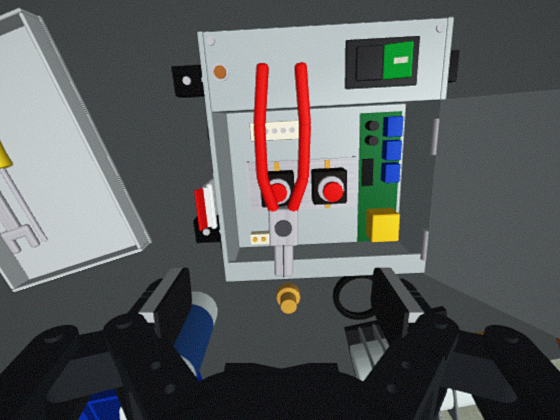

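The view shows the deck corners at (200,34) and (452,18), and the far rim corners near (227,280) and (425,271). The pliers run from handle ends (263,66)/(302,66) through the bolt at (283,228) to the jaw tip at (285,275).

Run:
```python
from fit import *;import pickle
np.set_printoptions(precision=3,suppress=True)
P,s=pickle.load(open("w1.pkl","rb"))
q=fit([(P,(200,34),(-.11,-.1,.1)),(P,(452,18),(-.11,.1,.1)),(P,(227,280),(.11,-.1,.1)),(P,(425,271),(.11,.1,.1)),(P,(400,61),(-.08,.059,.111))],[.565,-.03,-.2]);b=q.x
print("ebox",b,q.fun)
np.save("box.npy",b)
for n,y in(("A",-.045),("B",.01)):
  for z in(.071,.078):print(n,z,proj(P,xf(b,(.03,y,z))),xf(b,(.03,y,z)))
for px in [(263,66),(302,66),(283,228),(285,275),(282,212),(283,242)]:print(px,at(P,px,.107))
im=cv2.imread("pics/w1.png");hsv=cv2.cvtColor(im,cv2.COLOR_BGR2HSV)
m=cv2.inRange(hsv,(0,140,100),(8,255,255))|cv2.inRange(hsv,(172,140,100),(180,255,255));m[:175]=0
n,l,st,c=cv2.connectedComponentsWithStats(m);print([(st[i].tolist(),c[i]) for i in range(1,n) if st[i][4]>60])
```

```text
ebox [ 0.566 -0.029 -0.197] [-4.735 -1.161  0.53  -0.358 -2.163  2.631  2.732  2.164  2.155 -0.198]
A 0.071 [276.076 194.466] [ 0.587 -0.079  0.071]
A 0.078 [275.972 196.144] [ 0.587 -0.079  0.078]
B 0.071 [330.989 191.672] [ 0.597 -0.025  0.071]
B 0.078 [332.1   193.293] [ 0.597 -0.025  0.078]
(263, 66) [ 0.476 -0.061  0.107]
(302, 66) [ 0.483 -0.031  0.107]
(283, 228) [ 0.61  -0.078  0.107]
(285, 275) [ 0.657 -0.088  0.107]
(282, 212) [ 0.595 -0.076  0.107]
(283, 242) [ 0.624 -0.082  0.107]
[([257, 175, 30, 37, 628], array([271.18 , 192.108])), ([288, 175, 21, 36, 400], array([297.91, 192.21])), ([323, 182, 21, 20, 314], array([332.787, 191.57 ])), ([194, 188, 14, 43, 358], array([200.38 , 208.581]))]
```

Emit:
send_rows(slide=[[-0.018, 0.0015, 0], [0, 0, 0.04], [0, 0, 0.04], [0, 0, 0.03], [0, 0, 0.02], [0, 0, 0.011], [0, 0, 0], [0, 0, 0]], roll=[-0.017, 0, 0, 0, 0, 0, 0, 0], claw=[-0.2, -0.2, -0.2, -0.2, -0.2, -0.2, -0.2, -0.2], squeeze=60)

```text
t: 3.75
ee_pos: [0.6092, -0.0783, 0.0912]
orientation: [0.0, 0.117, 0.993, -0.0]
contact_force: [-1.1, -0.5, 0.6]
width: 0.0515
finger_force: 0.0
```

```bash
python3 look.py w2
```

```text
3.75 [ 0.609 -0.078  0.091] tooly yaw 1.3364340038632503 j [-0.128  0.462 -0.045  1.062 -0.     0.106] F [-1.084 -0.495  0.621]
```

View pics/w2.png

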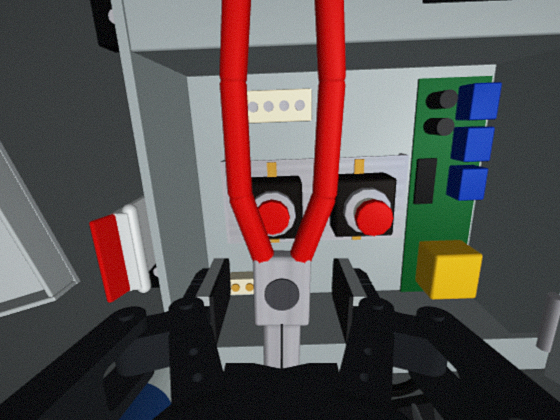

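The head sits centred between the pads at (282,293), so I'll close, lift, and look toward the tray.

Emit:
send_rows(slide=[[0, 0, 0], [0, 0, 0], [0, 0, 0], [0, 0, 0], [0, 0, 0], [0, 0, -0.01], [0, 0, -0.02], [0, 0, -0.03], [0, 0, -0.03], [0, 0, -0.03], [0, 0, 0]], roll=[0, 0, 0, 0, 0, 0, 0, 0, 0, 0, 0], claw=[1, 1, 1, 1, 1, 1, 1, 1, 1, 1, 1], squeeze=80)

```text
t: 4.9
ee_pos: [0.6104, -0.0785, 0.2152]
orientation: [0.003, 0.117, 0.993, -0.0]
contact_force: [0.4, -0.6, -1.7]
width: 0.0243
finger_force: 79.1
```

```bash
python3 look.py w3
python3 - <<'E'
from h import *
np.set_printoptions(precision=3,suppress=True)
eyes.camera("wrist");eyes.camera("side");eyes.camera("scene")
for c in("scene","side"):
  P=eyes.camera_params(c)
  for d in nets.regions_of("tray",c)[:1]:
    h=cv2.convexHull(np.argwhere(d["mask"])[:,::-1].astype(np.int32))
    a=cv2.approxPolyDP(h,6,True)[:,0];print(c,d["confidence"],a.tolist())
    for p in a:print(at(P,p,.03)[:2],at(P,p,0)[:2])
E
```

```text
4.9 [ 0.61  -0.079  0.215] tooly yaw 1.336924851784648 j [-0.128  0.395  0.174  1.343 -0.     0.106] F [ 0.403 -0.593 -1.712]
side 0.79 [[364, 152], [355, 186], [277, 171], [273, 159], [291, 141]]
[ 0.366 -0.441] [ 0.373 -0.495]
[ 0.354 -0.24 ] [ 0.36  -0.286]
[ 0.586 -0.241] [ 0.603 -0.286]
[ 0.621 -0.302] [ 0.639 -0.35 ]
[ 0.606 -0.432] [ 0.623 -0.485]
```

View pics/w3.png

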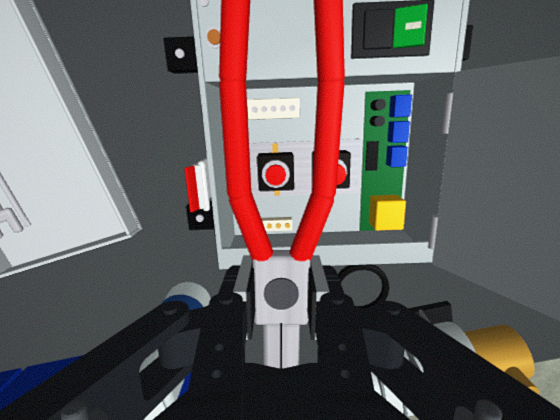

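Run:
```python
from fit import *;import pickle
np.set_printoptions(precision=3,suppress=True)
P,s=pickle.load(open("w1.pkl","rb"));S=eyes.camera_params("scene");D=eyes.camera_params("side")
print("tray edge w1",at(P,(150,243),.03),at(P,(35,10),.03),at(P,(17,291),.03))
P,s=pickle.load(open("w3.pkl","rb"));print("w3",at(P,(141,233),.03),at(P,(35,0),.03))
print("can",at(S,(213,335),.165),at(S,(222,378),0))
o=[(86,241),(157,229),(194,320),(117,354)];L=[(-.135,-.09,.03),(-.135,.09,.03),(.135,.09,.03),(.135,-.09,.03)]
for p in o:print("scene",at(S,p,.03))
q=fit([(S,p,l) for p,l in zip(o,L)]+[(D,(364,152),L[0]),(D,(355,186),(-.135,.09,.0)),(P,(141,233),L[2])],[.49,-.35,.06]);print(q.x,q.fun)
```

```text
tray edge w1 [ 0.616 -0.243  0.03 ] [ 0.361 -0.262  0.03 ] [ 0.636 -0.429  0.03 ]
w3 [ 0.621 -0.244  0.03 ] [ 0.386 -0.255  0.03 ]
can [ 0.723 -0.227  0.165] [ 0.754 -0.24   0.   ]
scene [ 0.332 -0.445  0.03 ]
scene [ 0.363 -0.278  0.03 ]
scene [ 0.623 -0.258  0.03 ]
scene [ 0.634 -0.427  0.03 ]
[ 0.495 -0.349  0.082] [ 0.345 12.48   2.207 -4.317  4.285 -1.962  0.037  0.916  0.207 -1.326
  1.393  3.309 -3.561  1.171]
```

Emit:
send_rows(slide=[[0.0031, -0.0291, 0], [0.0031, -0.0291, 0], [0.0031, -0.0291, 0], [0.0031, -0.0291, 0], [0.0031, -0.0291, 0], [0.0031, -0.0291, 0], [0.0031, -0.0291, 0], [0.0031, -0.0291, 0], [0, 0, 0], [0, 0, 0], [0, 0, 0], [0, 0, 0.03], [0, 0, 0.03], [0, 0, 0]], roll=[0, 0, 0, 0, 0, 0, 0, 0, -0.101, -0.101, -0.101, 0, 0, 0], claw=[1, 1, 1, 1, 1, 1, 1, 1, 1, 1, 1, 1, 1, 1])

```text
t: 6.6
ee_pos: [0.5279, -0.2975, 0.1457]
orientation: [-0.004, -0.035, 0.999, 0.002]
contact_force: [-1.3, -0.2, -2.6]
width: 0.0246
finger_force: 79.1
```

```bash
python3 look.py w4
```

```text
6.6 [ 0.528 -0.298  0.146] tooly yaw 1.639938073844664 j [-0.513  0.42   0.033  1.192 -0.    -0.582] F [-1.296 -0.247 -2.626]
```

View pics/w4.png

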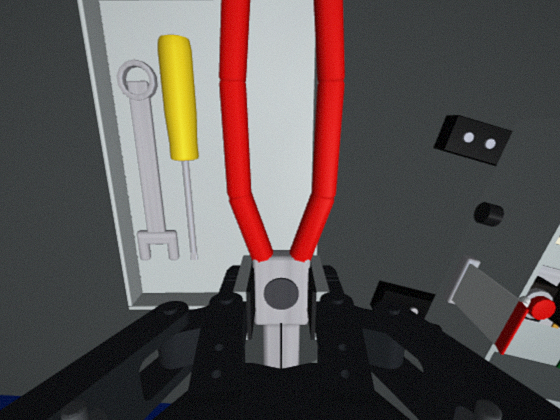

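The view shows the pliers held straight above the tray, whose left rim runs from (80,0) to the corner at (131,307).

Run:
```python
from fit import *;import pickle
np.set_printoptions(precision=3,suppress=True)
P,s=pickle.load(open("w4.pkl","rb"))
a=at(P,(131,307),.03);b=at(P,(80,0),.03);print(a,b,np.arctan2(*(a-b)[[1,0]]))
for y in (-.1+.01,.086,.09):print(y,[proj(P,xf((.492,-.345,.07),(x,y,.03))) for x in(-.1,0,.1,.135)])
print(proj(P,xf((.492,-.345,.07),(.1,.086,.004))))
```

```text
[ 0.633 -0.433  0.03 ] [ 0.38  -0.452  0.03 ] 0.07366683528497674
-0.09000000000000001 [array([96.905, 30.324]), array([117.694, 166.116]), array([134.302, 274.6  ]), array([139.353, 307.59 ])]
0.086 [array([335.316,  30.131]), array([329.467, 165.58 ]), array([324.792, 273.855]), array([323.37 , 306.793])]
0.09 [array([340.717,  30.126]), array([334.267, 165.567]), array([329.111, 273.838]), array([327.542, 306.775])]
[321.15  261.588]
```

Emit:
send_rows(slide=[[0, -0.008, 0.03], [0, 0, 0.03], [0, 0, 0.03], [0, 0, 0.02], [0, 0, 0.014], [0, 0, 0.008], [0, 0, 0], [0, 0, 0]], roll=[0, 0, 0, 0, 0, 0, 0, 0], claw=[1, 1, 1, 1, 1, 1, 1, 1])

```text
t: 7.45
ee_pos: [0.5318, -0.3074, 0.0194]
orientation: [0.001, -0.035, 0.999, -0.0]
contact_force: [0.3, -0.2, -1.7]
width: 0.0239
finger_force: 79.2
```

Emit:
send_rows(slide=[[0, 0, 0.003], [0, 0, 0.003], [0, 0, 0]], roll=[0, 0, 0], claw=[1, 1, 1])

```text
t: 7.75
ee_pos: [0.531, -0.3069, 0.0122]
orientation: [-0.0, -0.035, 0.999, 0.0]
contact_force: [0.0, -0.2, -2.0]
width: 0.0242
finger_force: 79.2
```

Emit:
send_rows(slide=[[0, 0, 0.003], [0, 0, 0.002], [0, 0, 0.002], [0, 0, 0]], roll=[0, 0, 0, 0], claw=[1, 1, 1, 1])

```text
t: 8.15
ee_pos: [0.5309, -0.3069, 0.0049]
orientation: [-0.0, -0.035, 0.999, 0.0]
contact_force: [0.5, 0.4, -2.9]
width: 0.0241
finger_force: 79.2
```

Emit:
send_rows(slide=[[0, 0, 0.002], [0, 0, 0.001], [0, 0, 0]], roll=[0, 0, 0], claw=[1, 1, 1])

```text
t: 8.45
ee_pos: [0.5312, -0.307, 0.0041]
orientation: [0.0, -0.035, 0.999, -0.0]
contact_force: [-6.2, 2.9, 16.6]
width: 0.0242
finger_force: 89.6
```

Emit:
send_rows(slide=[[0, 0, -0.001], [0, 0, 0], [0, 0, 0], [0, 0, 0], [0, 0, -0.01], [0, 0, -0.03], [0, 0, -0.04], [0, 0, -0.04], [0, 0, -0.04], [0, 0, 0], [0, 0, 0]], roll=[0, 0, 0, 0, 0, 0, 0, 0, 0, 0, 0], claw=[0.2, 0.1, 0.05, 0.05, 0.05, 0.05, 0.05, 0.05, 1, 1, 1])

```text
t: 9.55
ee_pos: [0.5316, -0.3073, 0.1648]
orientation: [0.001, -0.035, 0.999, -0.001]
contact_force: [-0.1, -0.1, -0.3]
width: 0.0001
finger_force: 0.0
```

```bash
python3 look.py w5 pliers_head
python3 - <<'E'
from h import *;import pickle
np.set_printoptions(precision=3,suppress=True)
P,s=pickle.load(open("w5.pkl","rb"))
im=cv2.imread("pics/w5.png");hsv=cv2.cvtColor(im,cv2.COLOR_BGR2HSV)
m=cv2.inRange(hsv,(0,140,100),(8,255,255))|cv2.inRange(hsv,(172,140,100),(180,255,255))
n,l,st,c=cv2.connectedComponentsWithStats(m)
for i in range(1,n):
  if st[i][4]>200:print(st[i].tolist(),at(P,c[i],.009))
E
```

```text
9.55 [ 0.532 -0.307  0.165] tooly yaw 1.6400002296233107 j [-0.524  0.415  0.076  1.229 -0.    -0.593] F [-0.107 -0.068 -0.333]
pliers_head [([269.0, 141.0], 0.66)]
[257, 44, 21, 139, 1412] [ 0.452 -0.329  0.009]
[286, 44, 23, 139, 1405] [ 0.45  -0.295  0.009]
[528, 283, 23, 20, 356] [ 0.619 -0.019  0.009]
```

Emit:
send_rows(slide=[[0, 0, -0.025], [-0.0085, 0.0277, 0], [-0.0085, 0.0277, 0], [-0.0085, 0.0277, 0], [-0.0085, 0.0277, 0], [-0.0085, 0.0277, 0], [-0.0085, 0.0277, 0], [-0.0085, 0.0277, 0], [-0.0085, 0.0277, 0], [-0.0085, 0.0277, 0], [-0.0085, 0.0277, 0], [0, 0, 0.015], [0, 0, 0.015], [0, 0, 0], [0, 0, 0]], roll=[0, 0, 0, 0, 0, 0, 0, 0, 0, 0, 0, 0.133, 0.133, 0, 0], claw=[1, 1, 1, 1, 1, 1, 1, 1, 1, 1, 1, 1, 1, 1, 1])

```text
t: 11.15
ee_pos: [0.5961, -0.0248, 0.1574]
orientation: [-0.001, 0.096, 0.995, -0.0]
contact_force: [0.0, -0.5, 0.5]
width: 0.0001
finger_force: 0.0
```

```bash
python3 look.py w6 reset_tripped_top reset_healthy_top cover_press rocker_on_end
python3 - <<'E'
from fit import *;import pickle
np.set_printoptions(precision=3,suppress=True)
P,s=pickle.load(open("w6.pkl","rb"));b=np.load("box.npy")
im=cv2.imread("pics/w6.png");hsv=cv2.cvtColor(im,cv2.COLOR_BGR2HSV)
m=cv2.inRange(hsv,(0,140,100),(8,255,255))|cv2.inRange(hsv,(172,140,100),(180,255,255))
n,l,st,c=cv2.connectedComponentsWithStats(m)
for i in range(1,n):
  if st[i][4]>150:print(st[i].tolist(),c[i],at(P,c[i],.071),at(P,c[i],.078))
for y in(-.045,.01):
  for z in(.071,.078):print(y,z,proj(P,xf(b,(.03,y,z))))
eyes.camera("side");D=eyes.camera("side");cv2.imwrite("pics/side6.png",D)
c=cv2.resize(D[90:280,130:350],(700,604))[:600]
cv2.imwrite("pics/c6.png",np.vstack([im[:300],cv2.resize(D[130:270,150:330],(560,436))[60:360]]))
E
```

```text
11.15 [ 0.596 -0.025  0.157] tooly yaw 1.377802919985607 j [-0.042  0.394  0.021  1.201  0.     0.151] F [ 0.038 -0.543  0.454]
reset_tripped_top [([281.0, 221.0], 0.89)]
reset_healthy_top [([212.0, 220.0], 0.9)]
cover_press [([487.0, 242.0], 0.67)]
rocker_on_end [([343.0, 56.0], 0.57)]
[200, 208, 25, 24, 477] [212.205 219.373] [ 0.584 -0.077  0.071] [ 0.583 -0.075  0.078]
[270, 210, 25, 26, 499] [281.93  222.906] [ 0.598 -0.024  0.071] [ 0.595 -0.024  0.078]
[80, 214, 26, 58, 929] [ 92.863 241.767] [ 0.584 -0.175  0.071] [ 0.582 -0.17   0.078]
-0.045 0.071 [209.982 222.39 ]
-0.045 0.078 [207.951 225.345]
0.01 0.071 [280.63  222.628]
0.01 0.078 [280.622 225.589]
```

View pics/c6.png

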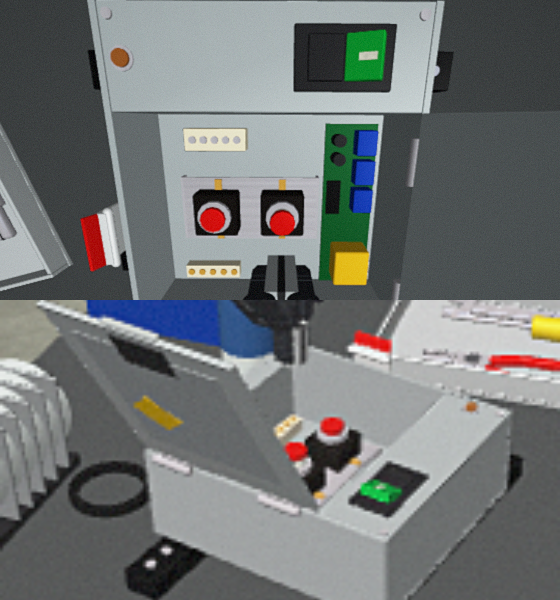

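The networks and the 55 mm button spacing both say B, at (281,222) in the wrist view, is the tripped one. The TCP stands right above it.

Emit:
send_rows(slide=[[0, 0, 0.03], [0, 0, 0.03], [0, 0, 0.01], [0, 0, 0.005], [0, 0, 0.003], [0, 0, 0.003], [0, 0, 0.001], [0, 0, 0], [0, 0, 0]], roll=[0, 0, 0, 0, 0, 0, 0, 0, 0], claw=[1, 1, 1, 1, 1, 1, 1, 1, 1])

```text
t: 12.4
ee_pos: [0.5976, -0.0248, 0.0778]
orientation: [0.001, 0.098, 0.995, 0.0]
contact_force: [-1.0, -0.5, 5.6]
width: -0.0001
finger_force: 2.7
```

Emit:
send_rows(slide=[[0, 0, 0.001], [0, 0, 0.001], [0, 0, 0.001], [0, 0, 0]], roll=[0, 0, 0, 0], claw=[1, 1, 1, 1])

```text
t: 12.8
ee_pos: [0.5972, -0.0248, 0.074]
orientation: [0.001, 0.098, 0.995, 0.0]
contact_force: [-0.1, 0.3, 0.1]
width: 0.0
finger_force: 0.0
```

Emit:
send_rows(slide=[[0, 0, 0.001], [0, 0, 0.001], [0, 0, 0]], roll=[0, 0, 0], claw=[1, 1, 1])

```text
t: 13.1
ee_pos: [0.5967, -0.0247, 0.0711]
orientation: [-0.0, 0.098, 0.995, 0.0]
contact_force: [-0.3, 0.3, 0.9]
width: 0.0002
finger_force: 0.0
```

The button snapped: force peaked, then dropped to zero with the tip at 71 mm. Next I'll check the cover angle and plan the arc.

Run:
```python
from fit import *
np.set_printoptions(precision=3,suppress=True)
b=np.load("box.npy");S=eyes.camera_params("scene");D=eyes.camera_params("side")
def pt(t,d,n=.0035,x=.03): return xf(b,(x,.095-d*np.cos(t)+n*np.sin(t),.1025+d*np.sin(t)+n*np.cos(t)))
for t in(1.8,1.9,2,2.1,2.2):print(t,"side",proj(D,pt(t,.172)),"corners",proj(D,pt(t,.191,x=-.05)),proj(D,pt(t,.191,x=.11)),"scene",proj(S,pt(t,.172)),proj(S,pt(t,.191,x=-.05)),proj(S,pt(t,.191,x=.11)))
for t in np.arange(1.57,-.01,-.13):
  print(round(t,2),"tcp y,z:",.095-.165*np.cos(t)+.0025*np.sin(t)+.0145,.1025+.165*np.sin(t)+.0025*np.cos(t))
s=r.read_state();d=np.array(s["ee_pos"])-[b[0],b[1],0];c,n=np.cos(b[2]),np.sin(b[2]);print("tcp box",c*d[0]+n*d[1],-n*d[0]+c*d[1],d[2])
```

```text
1.8 side [206.007 151.352] corners [235.922 154.436] [174.017 134.891] scene [355.538 205.36 ] [347.92  166.711] [371.182 235.265]
1.9 side [201.259 156.877] corners [230.681 160.919] [168.521 140.735] scene [363.581 205.576] [356.626 167.193] [380.624 235.285]
2 side [196.689 163.059] corners [225.585 168.185] [163.256 147.329] scene [371.103 206.321] [364.775 168.298] [389.399 235.886]
2.1 side [192.367 169.821] corners [220.719 176.142] [158.306 154.59 ] scene [378.011 207.573] [372.264 169.995] [397.397 237.042]
2.2 side [188.363 177.074] corners [216.163 184.681] [153.755 162.423] scene [384.227 209.3  ] [379.008 172.243] [404.525 238.721]
1.57 tcp y,z: 0.1118686053000586 0.26750193850052956
1.44 tcp y,z: 0.0904587339286852 0.26641668672347363
1.31 tcp y,z: 0.06937020701114131 0.26256514209743276
1.18 tcp y,z: 0.048958919010484506 0.25601230410824055
1.05 tcp y,z: 0.029569335161850025 0.24686875984274212
0.92 tcp y,z: 0.011528678203919476 0.23528881769760898
0.79 tcp y,z: -0.004858593901575016 0.22146790323803583
0.66 tcp y,z: -0.019315926067131728 0.20563926115435988
0.53 tcp y,z: -0.031599333281923526 0.18807001897508652
0.4 tcp y,z: -0.041501518154704486 0.1690566789659344
0.27 tcp y,z: -0.04885536930864991 0.1489201142945717
0.14 tcp y,z: -0.053536781588474566 0.12800015390683042
0.01 tcp y,z: -0.05546675048541436 0.10664984750117894
tcp box 0.02923936748467569 0.01057217873819457 0.07107421334332298
```

Emit:
send_rows(slide=[[0, 0, -0.04], [0, 0, -0.045], [0, 0, -0.045], [0, 0, -0.045], [0, 0, -0.045], [0, 0, -0.044], [0, 0.029, 0], [0, 0.029, 0], [0, 0.029, 0], [0, 0.029, 0], [0, 0.029, 0], [0, 0.029, 0], [0, 0.029, 0], [0, 0, 0]], roll=[0, 0, 0, 0, 0, 0, 0, 0, 0, 0, 0, 0, 0, 0], claw=[1, 1, 1, 1, 1, 1, 1, 1, 1, 1, 1, 1, 1, 1])

```text
t: 14.5
ee_pos: [0.6367, 0.1776, 0.3341]
orientation: [-0.001, 0.097, 0.995, 0.0]
contact_force: [-0.6, 0.4, -0.5]
width: -0.0002
finger_force: 0.0
```

```bash
cat > tb.py <<'E'
from h import *
b=np.load("box.npy");s=r.read_state();d=np.array(s["ee_pos"])-[b[0],b[1],0];c,n=np.cos(b[2]),np.sin(b[2])
print("t",s["t"],"tcp box",np.round([c*d[0]+n*d[1],-n*d[0]+c*d[1],d[2]],4),"F",np.round(s["contact_force"],1))
E
python3 tb.py
```

```text
t 14.5 tcp box [0.0287 0.2168 0.3341] F [-0.6  0.4 -0.5]
```

Emit:
send_rows(slide=[[0, 0, 0.042], [0, 0, 0.042], [0, -0.015, 0], [0, -0.015, 0], [0, -0.015, -0.003], [0, -0.015, -0.003], [0, 0, 0]], roll=[0, 0, 0, 0, 0, 0, 0], claw=[1, 1, 1, 1, 1, 1, 1])

```text
t: 15.2
ee_pos: [0.6253, 0.1129, 0.2601]
orientation: [0.002, 0.1, 0.995, 0.0]
contact_force: [0.5, 0.4, -0.2]
width: -0.0003
finger_force: 0.0
```

```bash
python3 tb.py
```

```text
t 15.2 tcp box [0.0303 0.1511 0.2601] F [ 0.5  0.4 -0.2]
```

Run:
```python
from h import *
for c in("side","scene"):
  eyes.camera(c);print(c,[(d["pixel"],d["confidence"]) for d in nets.recognise("cover_press",c)[:2]])
P=eyes.camera_params("scene");b=np.load("box.npy")
from fit import xf
for t in (1.6,1.7,1.8,2.0): print(t,[proj(eyes.camera_params(c),xf(b,(.03,.095-.172*np.cos(t)+.0035*np.sin(t),.1025+.172*np.sin(t)+.0035*np.cos(t)))) for c in("side","scene")])
a,d=cv2.imread("pics/side0.png"),eyes.camera("side")
cv2.imwrite("pics/c7.png",np.hstack([cv2.resize(a[80:280,130:330],(400,400)),cv2.resize(d[80:280,130:330],(400,400))]))
```

```text
side [([219.1, 174.1], 0.87)]
scene [([340.0, 231.5], 0.83), ([115.6, 303.7], 0.72)]
1.6 [array([215.75280848, 142.49234211]), array([338.32591087, 206.55673976])]
1.7 [array([210.86165336, 146.54208377]), array([347.08010707, 205.68586788])]
1.8 [array([206.00735522, 151.35172629]), array([355.53782054, 205.36015515])]
2.0 [array([196.68903855, 163.0588655 ]), array([371.10339829, 206.32145206])]
```

View pics/c7.png

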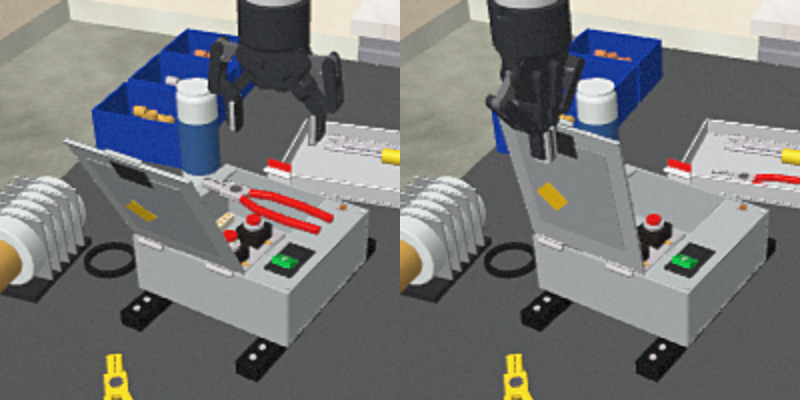

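The cover follows the fingers, so the arc continues.

Emit:
send_rows(slide=[[0, -0.02, -0.003], [0, -0.019, -0.004], [0, -0.011, 0.001], [0, -0.011, 0.001], [0, -0.011, 0.002], [0, -0.01, 0.002], [0, -0.01, 0.003], [0, -0.01, 0.003], [0, -0.01, 0.0045], [0, -0.0095, 0.0045], [0, -0.009, 0.006], [0, -0.009, 0.006], [0, -0.0085, 0.007], [0, -0.008, 0.007], [0, 0, 0]], roll=[0, 0, 0, 0, 0, 0, 0, 0, 0, 0, 0, 0, 0, 0, 0], claw=[1, 1, 1, 1, 1, 1, 1, 1, 1, 1, 1, 1, 1, 1, 1])

```text
t: 16.95
ee_pos: [0.5934, -0.0385, 0.2159]
orientation: [-0.001, 0.099, 0.995, -0.0]
contact_force: [-0.6, -0.2, -0.8]
width: 0.0
finger_force: 0.0
```

```bash
python3 tb.py
```

```text
t 16.95 tcp box [ 0.0287 -0.0036  0.2159] F [-0.6 -0.2 -0.8]
```

Emit:
send_rows(slide=[[0, -0.008, 0.006], [0, -0.0075, 0.008], [0, -0.0065, 0.0085], [0, -0.006, 0.009], [0, -0.005, 0.009], [0, -0.005, 0.0095], [0, -0.004, 0.01], [0, -0.0035, 0.01], [0, -0.003, 0.01], [0, -0.002, 0.008], [0, 0, 0]], roll=[0, 0, 0, 0, 0, 0, 0, 0, 0, 0, 0], claw=[1, 1, 1, 1, 1, 1, 1, 1, 1, 1, 1])

```text
t: 18.05
ee_pos: [0.5835, -0.0871, 0.1278]
orientation: [-0.001, 0.098, 0.995, -0.0]
contact_force: [-1.3, -0.3, -0.1]
width: 0.0
finger_force: 0.0
```

```bash
python3 tb.py
python3 - <<'E'
from fit import *
b=np.load("box.npy")
for c in("side","scene"):
  P=eyes.camera_params(c);eyes.camera(c);print(c,[(d["pixel"],d["confidence"]) for d in nets.recognise("cover_press",c)[:2]])
  for t in(1.3,.5,.1):print(t,proj(P,xf(b,(.03,.095-.172*np.cos(t)+.0035*np.sin(t),.1025+.172*np.sin(t)+.0035*np.cos(t)))))
E
```

```text
t 18.05 tcp box [ 0.0285 -0.0532  0.1278] F [-1.3 -0.3 -0.1]
side [([246.1, 182.9], 0.7)]
1.3 [230.01013375 135.1117527 ]
0.5 [257.14124826 147.42205905]
0.1 [262.24217783 166.00846291]
scene [([295.0, 263.5], 0.93)]
1.3 [311.56926057 212.31332629]
0.5 [257.70352506 243.46657242]
0.1 [249.23249392 260.79504019]
```

Emit:
send_rows(slide=[[0, 0, -0.006], [0, -0.02, 0], [0, 0, 0.006], [0, 0, 0.005], [0, 0, 0.003], [0, 0, 0.003], [0, 0, 0.003], [0, 0, 0]], roll=[0, 0, 0, 0, 0, 0, 0, 0], claw=[1, 1, 1, 1, 1, 1, 1, 1])

```text
t: 19.05
ee_pos: [0.5803, -0.1063, 0.1148]
orientation: [-0.0, 0.098, 0.995, 0.0]
contact_force: [0.4, 0.1, -0.1]
width: -0.0001
finger_force: 0.0
```

```bash
python3 tb.py
```

```text
t 19.05 tcp box [ 0.0292 -0.0726  0.1148] F [ 0.4  0.1 -0.1]
```

Emit:
send_rows(slide=[[0, 0, 0.002], [0, 0, 0.002], [0, 0, 0.002], [0, 0, 0]], roll=[0, 0, 0, 0], claw=[1, 1, 1, 1])

```text
t: 19.45
ee_pos: [0.5804, -0.1065, 0.1093]
orientation: [-0.0, 0.098, 0.995, 0.0]
contact_force: [-0.3, -0.3, -0.6]
width: 0.0
finger_force: 0.0
```

Emit:
send_rows(slide=[[0, 0, 0.0015], [0, 0, 0.0015], [0, 0, 0]], roll=[0, 0, 0], claw=[1, 1, 1])

```text
t: 19.75
ee_pos: [0.5802, -0.1066, 0.1059]
orientation: [-0.0, 0.098, 0.995, 0.0]
contact_force: [-0.3, -0.0, 0.8]
width: 0.0001
finger_force: 0.0
```

Emit:
send_rows(slide=[[0, 0, 0.001], [0, 0, 0.001], [0, 0, 0.001], [0, 0, 0]], roll=[0, 0, 0, 0], claw=[1, 1, 1, 1])

```text
t: 20.15
ee_pos: [0.5806, -0.1067, 0.1048]
orientation: [0.001, 0.098, 0.995, -0.0]
contact_force: [-4.3, 0.4, 13.1]
width: -0.0003
finger_force: 7.0
```

Emit:
send_rows(slide=[[0, 0, 0.001], [0, 0, 0.001], [0, 0, 0]], roll=[0, 0, 0], claw=[1, 1, 1])

```text
t: 20.45
ee_pos: [0.5807, -0.1067, 0.1045]
orientation: [0.001, 0.098, 0.995, -0.0]
contact_force: [-9.7, 1.8, 29.4]
width: -0.0003
finger_force: 14.5
```

Emit:
send_rows(slide=[[0, 0, -0.02], [0, 0, -0.045], [0.022, 0.026, 0], [0.022, 0.026, 0], [0.022, 0.026, 0], [0.022, 0.026, 0], [0.021, 0.027, 0], [0, 0, 0]], roll=[0, 0, 0, 0, 0, 0, 0, 0], claw=[1, 1, 1, 1, 1, 1, 1, 1])

```text
t: 21.25
ee_pos: [0.4973, 0.0457, 0.1665]
orientation: [-0.0, 0.097, 0.995, 0.0]
contact_force: [-0.0, -0.0, 0.4]
width: 0.0001
finger_force: 0.0
```

```bash
python3 tb.py; python3 look.py w8 rocker_on_end clip cover_press
python3 - <<'E'
from fit import *;import pickle
np.set_printoptions(precision=3,suppress=True)
P,s=pickle.load(open("w8.pkl","rb"));b=np.load("box.npy")
im=cv2.imread("pics/w8.png");hsv=cv2.cvtColor(im,cv2.COLOR_BGR2HSV)
def blobs(m,P,z):
  n,l,st,c=cv2.connectedComponentsWithStats(m)
  for i in range(1,n):
    if st[i][4]>120:
      w=at(P,c[i],z);d=w-[b[0],b[1],0];k,q=np.cos(b[2]),np.sin(b[2]);print(st[i].tolist(),c[i],"box",k*d[0]+q*d[1],-q*d[0]+k*d[1])
print("green");blobs(cv2.inRange(hsv,(50,120,60),(80,255,255)),P,.111)
print("red");blobs(cv2.inRange(hsv,(0,140,90),(8,255,255))|cv2.inRange(hsv,(172,140,90),(180,255,255)),P,.118)
eyes.camera("side");
E
```

```text
t 21.25 tcp box [-0.0821  0.0602  0.1665] F [-0.  -0.   0.4]
21.25 [0.497 0.046 0.166] tooly yaw 1.3770338004186333 j [ 0.091  0.226 -0.199  1.146  0.001  0.285] F [-0.005 -0.048  0.364]
rocker_on_end [([262.0, 234.0], 0.75)]
clip [([68.0, 358.0], 0.77)]
cover_press [([143.0, 296.0], 0.94)]
green
[261, 216, 33, 39, 1055] [277.179 233.484] box -0.08325161445547172 0.057483785033244444
red
[48, 348, 21, 32, 413] [ 58.317 363.586] box 0.01933445665800861 -0.10779201733155253
```

Emit:
send_rows(slide=[[0, 0.003, 0.03], [0, 0, 0.02], [0, 0, 0.003], [0, 0, 0.002], [0, 0, 0.002], [0, 0, 0.001], [0, 0, 0]], roll=[0, 0, 0, 0, 0, 0, 0], claw=[1, 1, 1, 1, 1, 1, 1])

```text
t: 22.2
ee_pos: [0.5, 0.0455, 0.1085]
orientation: [0.0, 0.099, 0.995, -0.0]
contact_force: [0.2, -0.3, 0.3]
width: 0.0002
finger_force: 0.0
```

Emit:
send_rows(slide=[[0, 0, 0.001], [0, 0, 0.001], [0, 0, 0.001], [0, 0, 0]], roll=[0, 0, 0, 0], claw=[1, 1, 1, 1])

```text
t: 22.6
ee_pos: [0.4998, 0.0459, 0.106]
orientation: [0.0, 0.098, 0.995, -0.0]
contact_force: [-2.1, -0.7, 7.5]
width: -0.0001
finger_force: 4.0
```

Emit:
send_rows(slide=[[0, 0, 0.001], [0, 0, 0.001], [0, 0, 0], [0, 0, -0.02], [0, 0, -0.035], [-0.003, -0.003, -0.006], [0, 0, 0], [0, 0, 0]], roll=[0, 0, 0, 0, 0, 0, 0, 0], claw=[1, 1, 1, 1, 1, 1, 1, 1])

```text
t: 23.4
ee_pos: [0.5017, 0.0425, 0.1634]
orientation: [-0.001, 0.098, 0.995, -0.0]
contact_force: [-0.0, -0.5, -0.2]
width: 0.0001
finger_force: 0.0
```

```bash
python3 look.py w9 rocker
python3 - <<'E'
from fit import *;import pickle
np.set_printoptions(precision=2,suppress=True)
b=np.load("box.npy")
for f in("w8","w9"):
  P,s=pickle.load(open(f+".pkl","rb"));im=cv2.imread(f"pics/{f}.png");hsv=cv2.cvtColor(im,cv2.COLOR_BGR2HSV)
  n,l,st,c=cv2.connectedComponentsWithStats(cv2.inRange(hsv,(50,120,60),(80,255,255)))
  i=1+np.argmax(st[1:,4]);print(f,st[i],c[i],"mean HSV",hsv[l==i].mean(0))
  for ys,z in((.066,.114),(.066,.106),(.045,.106)):print([proj(P,xf(b,(x,ys,z))) for x in(-.0925,-.0675)])
  m=hsv[:,:,2];row=int(c[i][1]);print("V along row",m[row,215:300:4])
  print("cover patch corners expected shut",proj(P,xf(b,(.03,-.077,.106))),"at .055",proj(P,xf(b,(.03,-.077,.1155))))
  q=(hsv[250:330,100:190,2]<70).astype(np.uint8);n,l,st,c=cv2.connectedComponentsWithStats(q);j=1+np.argmax(st[1:,4]);print("dark",st[j],c[j]+[100,250])
E
```

```text
23.4 [0.502 0.042 0.163] tooly yaw 1.3738221075740495 j [ 0.084  0.235 -0.195  1.141 -0.     0.281] F [-0.043 -0.497 -0.207]
rocker []
w8 [ 261  216   33   39 1055] [277.18 233.48] mean HSV [ 67.34 229.37 163.56]
[array([289.98, 222.04]), array([289.56, 256.58])]
[array([289.64, 218.32]), array([289.25, 251.78])]
[array([259.08, 218.25]), array([259.71, 251.71])]
V along row [217 224  33  40  29  33  34  41  41  41  39  37 179 173 207 192 176 168
 178 172  44  36]
cover patch corners expected shut [109.78 363.13] at .055 [103.28 372.43]
dark [ 49  57  41  23 486] [175.38 321.85]
w9 [264 210  32  35 997] [278.91 226.77] mean HSV [ 67.46 228.48 188.91]
[array([293.82, 216.27]), array([293.38, 251.73])]
[array([293.34, 212.68]), array([292.94, 247.01])]
[array([262.15, 212.69]), array([262.8 , 247.02])]
V along row [214 216 102  42  28  61  60  59  59  55  56  57  44 198 202 208 252 246
 250 212  66  33]
cover patch corners expected shut [110.4  361.27] at .055 [103.8  370.66]
dark [ 48  58  42  22 492] [175.23 321.83]
```

Run:
```python
from fit import *;import pickle
np.set_printoptions(precision=2,suppress=True)
b=np.load("box.npy");P,s=pickle.load(open("w9.pkl","rb"));g=cv2.cvtColor(cv2.imread("pics/w9.png"),cv2.COLOR_BGR2GRAY)
print(g[330:400:5,60:180:6])
for x,y,z in((-.05,-.096,.105),(-.05,-.096,.1155),(-.05,.095,.105)):print(proj(P,xf(b,(x,y,z))))
for c in("side","scene"):
  Q=eyes.camera_params(c);im=eyes.camera(c)
  d=nets.regions_of("cover_press",c)[:1]
  print(c,[(e["pixel"],e["confidence"]) for e in d],"shut mid",proj(Q,xf(b,(.03,0,.105))),"at .055",proj(Q,xf(b,(.03,0,.11))))
```

```text
[[ 77  80  71 105 190 197 196 197 194 181 180 186 182 179 167  12  19  20
   18  29]
 [ 78  79 118 204 135 200  28  30  34  88  90  89 145  30  26  19  20  19
   24  25]
 [ 80 101 192 188 162 197  26  33  35  31  33  35  23  24  22  21  27  26
   17  19]
 [ 72 181 241 150 185 196  56  35  37  32  20  25  11  24  25  19  13  22
   23  37]
 [ 72 239 236 167 200 196 145  32  36  27  17  20  21  20  13  22  19  35
   38  38]
 [ 68 218 226 206 209 196 209  26  16  14  25  23  22  23  22  26  41  41
   48  41]
 [ 66  90 235 229 205 107  22  25  25  17  16  16  17  20  24  43  41  39
   42 180]
 [ 69  63 235 248  12  17  23  27  16  21  13  21  21  30  42  45  36  44
   65 170]
 [ 60  63  89  22  23  27  17  15  17  17  16  22  41  36  43  42  43  36
   41  21]
 [ 69  18  19  18  22  25  15  22  25  20  25  44  39  43  44  42  45  43
   47  22]
 [ 21  10  23  15  19  22  16  23  22  34  41  41  43  39  41  36  42  44
   44  27]
 [ 21  17  20  19  21  22  23  22  38  39  41  42  43  45  47  41  40  43
   41  17]
 [ 25  25  24  21  25  15  25  40  39  43  43  37  41  38  36  44  40  38
   41  16]
 [ 23  20  12  17  21  41  40  48  43  39  40  38  37  35  43  39  39  43
   42  21]]
[ 66.55 269.13]
[ 56.36 276.27]
[333.1  269.01]
side [([242.1, 191.7], 0.85)] shut mid [246.12 185.69] at .055 [246.05 184.02]
scene [([284.4, 258.9], 0.77)] shut mid [284.61 259.08] at .055 [284.6  257.95]
```

```bash
python3 -c "
from rig import r
print(r.close_job())"
```

```text
the job is handed in; nothing more can be done
None
```

I handed the job in at about 23.5 s of the 69 s allowed, with every step done in order: pliers flat in the tray, tripped button reset, cover pressed to a hard stop at 29 N (its snap under the clip judged by force, not seen), rocker on; the verdict was not shown to me.

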